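# Sort loose tube fittings back into their stock trays

## Task

Sort the five loose stainless tube fittings from the bench into the three blue trays, each into the tray that already holds its kind: two flanged ferrules, two elbows and one tee. Set each one down on the tray's floor rather than dropping it in, the ferrules standing on their flanges and the elbows and tee lying flat, nothing piled on anything else. Leave the hammer and the try square where they lie.

Things in the scene. Friction and masses are not known exactly. Their poses are not given: they have to be found in the camera images.
- ferrule_a: stainless ferrule standing on its round flange (50.5 mm across, 3 mm rim, tapering to the tube by 8.5 mm up); upright open tube 25.4 mm across, 45 mm high over all, about 90 g; origin: centre of the underside, z up the tube
- ferrule_b: second one, the same: stainless ferrule standing on its round flange (50.5 mm across, 3 mm rim, tapering to the tube by 8.5 mm up); upright open tube 25.4 mm across, 45 mm high over all, about 90 g; origin: centre of the underside, z up the tube
- elbow_a: 90-degree stainless elbow lying flat: tube 25.4 mm across, bend radius 38 mm, then 8 mm straight ends, about 75 g; origin on the tube centreline at mid bend, 12.7 mm above what it lies on; x points out of the bend (bend centre at x = -38 mm), y along the tube, z up; ends reach y = +/-42, x = -26 mm; grip across x at the origin
- elbow_b: second one, the same: 90-degree stainless elbow lying flat: tube 25.4 mm across, bend radius 38 mm, then 8 mm straight ends, about 75 g; origin on the tube centreline at mid bend, 12.7 mm above what it lies on; x points out of the bend (bend centre at x = -38 mm), y along the tube, z up; ends reach y = +/-42, x = -26 mm; grip across x at the origin
- tee: stainless equal tee lying flat: straight run tube 25.4 mm across, 90 mm long, and from its middle one branch of the same tube reaching 48 mm from the run axis; about 130 g; origin where the axes cross, 12.7 mm above what it lies on; x along the branch, y along the run, z up; the branch can be gripped across y at x = 20 to 46 mm
- tray_ferrules: blue steel tray, fixed to the bench, 160 (x) x 190 (y) x 38 mm high, walls and floor 3 mm; origin: centre of its underside, z up. Its +x (far) half already holds two ferrules standing at about x = 42, y = +/-45 mm; the near half (-x, towards the robot) is free. For the ferrules.
- tray_elbows: blue steel tray, fixed to the bench, 160 (x) x 190 (y) x 38 mm high, walls and floor 3 mm; origin: centre of its underside, z up. Its +x (far) half already holds two elbows side by side at about x = 52, y = +/-45 mm, filling x = 24 to 67 mm; the near half (-x, towards the robot) is free. For the elbows.
- tray_tees: blue steel tray, fixed to the bench, 160 (x) x 190 (y) x 38 mm high, walls and floor 3 mm; origin: centre of its underside, z up. Its +x (far) half already holds one tee, its run along y at x = 22 mm, its branch to +x. x = -77 to 3 mm (towards the robot) is free: room for a tee with its run along y next to the first and its branch to -x. For the tee.
- hammer: bystander: hammer lying on the bench at the edge of the work, handle along its x; to be left alone
- square: bystander: steel try square lying on the bench at the edge of the work, stock 100 x 20 x 14 mm along its x, blade 130 mm long along its -y; origin under the middle of the stock; to be left alone
There are look-alikes about, which are no part of the job. What is shaped like the tee but orange, turquoise or yellow is not meant.

How it is judged:
At the end, for the whole second after the job is handed in: All five fittings lie within the walls of their own kind's tray, resting on its floor (height right within -4 to +6 mm), ferrules upright on their flanges, elbows and tee flat, within 0.12 rad, all at rest and released (x of ferrule_a in the frame of tray_ferrules between -0.075 and 0.075 m and y of ferrule_a in the frame of tray_ferrules between -0.09 and 0.09 m and z of ferrule_a in the frame of tray_ferrules between -0.001 and 0.009 m and angle between each of ferrule_a, ferrule_b's own z axis and vertical below 0.12 rad and linear speed of each of ferrule_a, ferrule_b, elbow_a, elbow_b, tee below 0.02 m/s and angular speed of each of ferrule_a, ferrule_b, elbow_a, elbow_b, tee below 0.2 rad/s and x of ferrule_b in the frame of tray_ferrules between -0.075 and 0.075 m and y of ferrule_b in the frame of tray_ferrules between -0.09 and 0.09 m and z of ferrule_b in the frame of tray_ferrules between -0.001 and 0.009 m and x of elbow_a in the frame of tray_elbows between -0.075 and 0.075 m and y of elbow_a in the frame of tray_elbows between -0.09 and 0.09 m and z of elbow_a in the frame of tray_elbows between 0.0117 and 0.0217 m and angle between the z axis of each of elbow_a, elbow_b and the z axis of tray_elbows, either way round below 0.12 rad and x of elbow_b in the frame of tray_elbows between -0.075 and 0.075 m and y of elbow_b in the frame of tray_elbows between -0.09 and 0.09 m and z of elbow_b in the frame of tray_elbows between 0.0117 and 0.0217 m and x of tee in the frame of tray_tees between -0.075 and 0.075 m and y of tee in the frame of tray_tees between -0.09 and 0.09 m and z of tee in the frame of tray_tees between 0.0117 and 0.0217 m and angle between the z axis of tee and the z axis of tray_tees, either way round below 0.12 rad); the robot touches nothing.
It fails at once if a fitting is dropped or slammed into its tray (faster than 0.6 m/s within 30 mm of the tray's floor) ((x of ferrule_a in the frame of tray_ferrules between -0.075 and 0.075 m and y of ferrule_a in the frame of tray_ferrules between -0.09 and 0.09 m and z of ferrule_a in the frame of tray_ferrules below 0.033 m and linear speed of ferrule_a above 0.6 m/s) or (x of ferrule_b in the frame of tray_ferrules between -0.075 and 0.075 m and y of ferrule_b in the frame of tray_ferrules between -0.09 and 0.09 m and z of ferrule_b in the frame of tray_ferrules below 0.033 m and linear speed of ferrule_b above 0.6 m/s) or (x of elbow_a in the frame of tray_elbows between -0.075 and 0.075 m and y of elbow_a in the frame of tray_elbows between -0.09 and 0.09 m and z of elbow_a in the frame of tray_elbows below 0.0457 m and linear speed of elbow_a above 0.6 m/s) or (x of elbow_b in the frame of tray_elbows between -0.075 and 0.075 m and y of elbow_b in the frame of tray_elbows between -0.09 and 0.09 m and z of elbow_b in the frame of tray_elbows below 0.0457 m and linear speed of elbow_b above 0.6 m/s) or (x of tee in the frame of tray_tees between -0.075 and 0.075 m and y of tee in the frame of tray_tees between -0.09 and 0.09 m and z of tee in the frame of tray_tees below 0.0457 m and linear speed of tee above 0.6 m/s)).
It fails at once if the hammer is pushed more than 25 mm from where it lay (distance of hammer from where it was at the start of the episode above 0.025 m).
It fails at once if the square is pushed more than 25 mm from where it lay (distance of square from where it was at the start of the episode above 0.025 m).
It also fails if it takes over 122 s, if anything falls off the work surface, if the arm or the gripper's body presses on something with over 40 N, if the wrist force passes 120 N, or if a joint passes its speed limit or range.

## Robot

A 6-joint arm with a two-finger parallel gripper is mounted at the origin on the work surface. World frame = base frame: x ahead of the robot, y to its left, z up, the work surface at z = 0. Lengths are in m, angles in rad, forces in N, time in s.
With the tool pointing down it reaches from about 0.375 to 0.975 m from the base axis. Payload 3.8 kg.
Tool frame: the origin (TCP) lies midway between the tips of the shut fingers; the grasp point (between the pads) lies 19 mm behind it; z points along the fingers, y is the line along which they close (so a half turn about z gives the same grasp; the last joint's range is limited). The gripper opens to 88 mm and grips with 3 to 60 N. Pads are 18 mm wide; open, the fingers measure 123 mm over their backs; the gripper's body (75 mm by 187 mm) begins 45 mm behind the grasp point.
Start: joints at [-1.17, 0.264, 1.604, -0, 1.274, -0.037], TCP at [0.286, -0.611, 0.239] pointing down, gripper open.
Joint ranges: [-2.63, 2.63], [-0.94, 2.18], [0.31, 2.57], [-1.31, 4.45], [0, 2.66], [-2.55, 2.55]. Speed limits (rad/s): [2.57, 2.57, 3.14, 3.14, 3.14, 3.14].

## Interface

Orientations are given as a rotation vector (axis times angle).
In Python, from cell import manip, inverse_kinematics, cams, order gives the robot as it stands. Calls block until the motion is done:
- manip.move_pose(position, orientation): joint-space move of the TCP to a pose.
- manip.move_linear(position, rate=0.15, rot=None): straight line of the TCP; rot=None keeps the orientation; rate is the mean speed in m/s.
- manip.set_joints(angles): joint-space move.
- manip.set_gripper(opening, force=None): finger opening in m; force is the grip in N (None keeps the last); returns when the fingers have stopped.
- manip.dwell(seconds).
- inverse_kinematics(position, orientation): joint angles nearest the present ones, or None.
- manip.state(): the state.
- cams.capture(name): name is "scene" or "top"; returns a dict with "image" (384x512x3 uint8, blue, green, red), "z_map" (384x512 float32, m along the optical axis (not along the pixel's ray), 0 where there is no reading), "intrinsics" (3x3 intrinsics, pixels), "position" and "orientation" of the camera in the world. Camera axes: x right, y down, z forward; pixel columns grow to the right and rows downward; lengths in m; the calibration is good to about 2 mm. A picture is of the moment at which its call begins.
A pose or a line that the arm cannot do raises manip.IKError and nothing moves.
- order.close_job(): hands the job in; it is judged then, once.
The state is a dict: "clock": time; "joint_pos": joint angles; "joint_velocities": joint speeds; "tau": joint torques, N m; "tool_pos": TCP position; "tcp_rot": TCP orientation; "contact_force": force on the tool from outside, world axes, zero at the start; "moment": the same for the moment, N m; "gripper_width": finger opening in m; "grasp_force": force on a finger pad.
Only numpy, scipy, OpenCV 4.12 (cv2) and the standard library are available. Lean on these libraries where they do the work, as an engineer would, in place of code of your own. Each camera call takes 0.05 s, during which the arm holds its last target. There are 200 camera calls.

## Working session

There is one attempt and no reset: what is moved stays moved. The work goes in short steps, each a Python script; the robot and the scene stay as the last script left them, time stands still between calls to the robot, and variables do not carry over. Pictures are saved under pics/ and viewed, at most 14 in all, crops included, and the job is handed in when it is done.

```bash
ls; mkdir -p pics
python3 - <<'E'
from cell import manip,cams
import cv2,numpy as np
for n in("top","scene"):
    c=cams.capture(n); cv2.imwrite(f"pics/{n}0.png",cv2.resize(c["image"],(800,600)) ); np.savez(f"{n}0.npz",**c)
    print(n,c["intrinsics"].tolist(),c["position"],c["orientation"],(c["z_map"]>0).mean())
s=manip.state();print(s["clock"],s["tool_pos"],s["tcp_rot"],s["gripper_width"])
E
```

```text
pics
top [[391.8274236694075, 0.0, 250.69042729893565], [0.0, 391.8274236694075, 188.62707066522955], [0.0, 0.0, 1.0]] [ 3.88307881e-01 -1.05027223e-03  1.27849503e+00] [-2.1576381   2.1870915  -0.05390707] 0.9961903889973959
scene [[367.31919874600936, 0.0, 252.4307316799627], [0.0, 367.31919874600936, 191.76019279256892], [0.0, 0.0, 1.0]] [1.06311625 0.39586284 0.95875503] [-1.25242948 -2.41170062  0.81646742] 0.9958089192708334
0.1 [ 0.28591708 -0.61075094  0.23754819] [-3.06470339e+00 -6.81791724e-01  5.69622530e-04] 0.08806456833691396
```

View pics/top0.png

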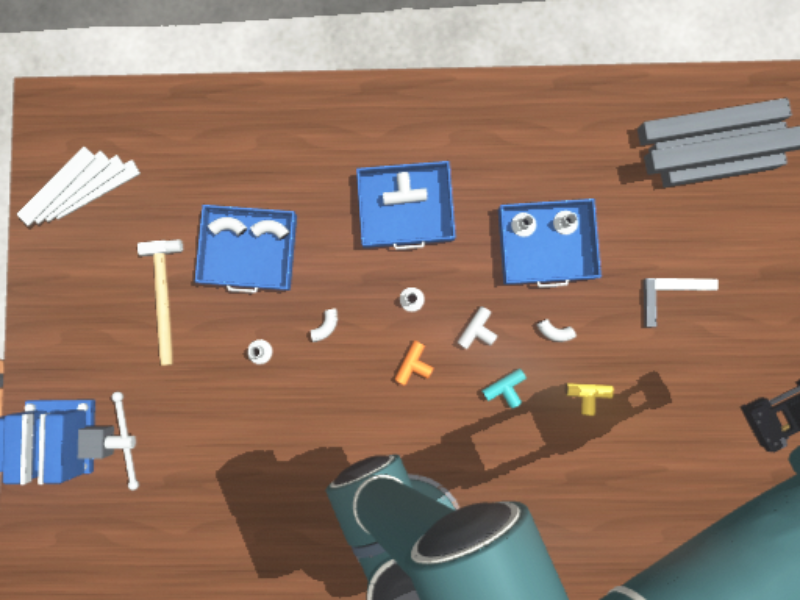

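View pics/scene0.png

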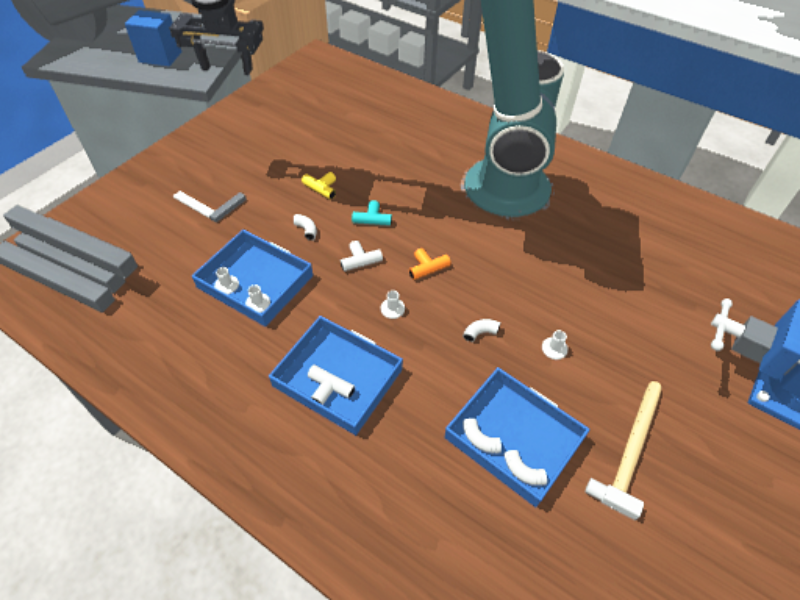

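The bench pieces in the top view (800-px scale) are:
- Ferrules at (412,299) and (259,351).
- Elbows at (325,326) and (556,330).
- Tee candidates: stainless (478,328), orange (414,364), turquoise (505,388) and yellow (590,397). Only the stainless one fits, since the coloured ones are excluded.
- Trays: elbows (246,248), tees (406,204) and ferrules (550,242).

Next I measure them and confirm with a crop.

```bash
cat > vis.py <<'E'
import numpy as np,cv2
from scipy.spatial.transform import Rotation as R
S=512/800
def cast(c,uv,z):
    uv=np.atleast_2d(uv).astype(float);K=c["intrinsics"]
    d=np.c_[(uv[:,0]-K[0,2])/K[0,0],(uv[:,1]-K[1,2])/K[1,1],np.ones(len(uv))]@R.from_rotvec(c["orientation"]).as_matrix().T
    return (c["position"]+d*((z-c["position"][2])/d[:,2])[:,None])[:,:2]
def blobs(c):
    hsv=cv2.cvtColor(c["image"],cv2.COLOR_BGR2HSV)
    return ((hsv[...,1]<60)&(hsv[...,2]>90)).astype(np.uint8)
def pick(c,m,uv800,r=30):
    """mask points of the component nearest uv800"""
    n,l,st,ce=cv2.connectedComponentsWithStats(m)
    u,v=np.array(uv800)*S
    k=1+np.argmin([np.hypot(*(ce[i]-(u,v)))+(1e3 if st[i,4]<40 else 0) for i in range(1,n)])
    return (l==k).astype(np.uint8)
def poly(mm):
    cs,_=cv2.findContours(cv2.resize(mm,None,fx=4,fy=4,interpolation=cv2.INTER_LINEAR),cv2.RETR_EXTERNAL,cv2.CHAIN_APPROX_NONE)
    p=max(cs,key=cv2.contourArea)[:,0].astype(float)
    return (p+.5)/4-.5
def rect(P):
    (cx,cy),(w,h),a=cv2.minAreaRect((P*1000).astype(np.float32))
    a=np.radians(a); a=a if w>=h else a+np.pi/2
    return np.array([cx,cy])/1000,max(w,h),min(w,h),a   # a = direction of long side
def ferrule(c,m,uv):
    P=cast(c,poly(pick(c,m,uv)),.002);(x,y),r=cv2.minEnclosingCircle((P*1000).astype(np.float32));return np.array([x,y])/1000,r
def bent(c,m,uv,kind):
    """centre, yaw of elbow / tee"""
    P=cast(c,poly(pick(c,m,uv)),.0127);ctr,L,W,a=rect(P)
    q=(P*1000).astype(np.float32);cen=lambda q:(lambda M:np.array([M["m10"],M["m01"]])/M["m00"])(cv2.moments(q))
    d=(cen(q)-cen(cv2.convexHull(q)))*(1 if kind=="elbow" else -1)
    x=np.array([np.sin(a),-np.cos(a)])
    if kind=="tee": d=ctr-cen(q)/1000   # bbox centre lies on the branch side of the centroid
    if x@d<0:x=-x
    return ctr+x*(.00665 if kind=="elbow" else -(.048-.0127)/2),np.arctan2(x[1],x[0]),L,W
def tray(c,uv):
    hsv=cv2.cvtColor(c["image"],cv2.COLOR_BGR2HSV)
    m=((abs(hsv[...,0].astype(int)-110)<14)&(hsv[...,1]>120)).astype(np.uint8)
    m=cv2.morphologyEx(m,cv2.MORPH_CLOSE,np.ones((3,3)))
    P=cast(c,poly(pick(c,m,uv)),.038);ctr,L,W,a=rect(P)
    x=np.array([np.sin(a),-np.cos(a)]);x=x if x[0]>0 else -x
    return ctr,np.arctan2(x[1],x[0]),L,W
E
python3 - <<'E'
from vis import *
c=dict(np.load("top0.npz"));m=blobs(c)
np.set_printoptions(precision=4,suppress=True)
for u in((412,299),(259,351)):print("F",ferrule(c,m,u))
for u in((325,326),(556,330)):print("E",bent(c,m,u,"elbow"))
print("T",bent(c,m,(478,328),"tee"))
for n,u in(("f",(550,242)),("e",(246,248)),("t",(406,204))):print(n,tray(c,u))
z=c["z_map"]; Rm=R.from_rotvec(c["orientation"]).as_matrix()
img=cv2.resize(c["image"][170:270,130:390],None,fx=3,fy=3,interpolation=cv2.INTER_CUBIC)
for k in((412,299),(259,351),(325,326),(556,330),(478,328)):
    p=((poly(pick(c,m,k))-(130,170)+.5)*3).astype(int);cv2.polylines(img,[p],True,(0,0,255),1)
cv2.imwrite("pics/crop.png",img)
E
```

```text
F (array([ 0.4739, -0.0119]), 27.435800552368164)
F (array([0.3682, 0.3071]), 27.489513397216797)
E (array([0.4162, 0.1622]), np.float64(-2.2083796620501044), 83.77220916748047, 39.314056396484375)
E (array([ 0.3958, -0.3032]), np.float64(2.8028027434150524), 85.69817352294922, 40.19043731689453)
T (array([ 0.4127, -0.1395]), np.float64(-2.1634021336110014), 96.43817901611328, 65.77879333496094)
f (array([ 0.5855, -0.2933]), np.float64(0.04952897061058919), 195.27940368652344, 164.9817657470703)
e (array([0.5842, 0.3283]), np.float64(-0.0912722563533593), 198.5175323486328, 163.66062927246094)
t (array([ 0.6675, -0.0016]), np.float64(0.06157638733518638), 192.94747924804688, 167.20797729492188)
```

View pics/crop.png

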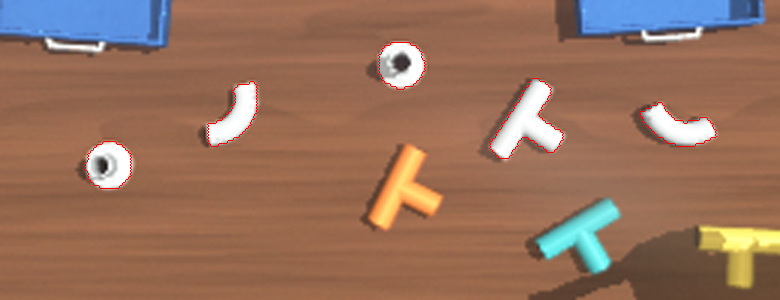

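Crop: the stainless tee is at crop (525,120), and the orange (405,187), turquoise (580,235) and yellow (740,255) tees are the look-alikes. The outlines fit all five pieces well. I'll start with the two ferrules.

```bash
cat > act.py <<'E'
import numpy as np
from scipy.spatial.transform import Rotation as R
from cell import manip,inverse_kinematics as ik,cams
TR={"f":(.588,-.296,.05),"e":(.586,.332,-.091),"t":(.671,0,.0616)}
def rv(t): return R.from_matrix(np.array([[-np.sin(t),np.cos(t),0],[np.cos(t),np.sin(t),0],[0,0,-1]]).T).as_rotvec()
def intray(k,x,y):
    X,Y,a=TR[k];return np.array([X+x*np.cos(a)-y*np.sin(a),Y+x*np.sin(a)+y*np.cos(a)])
def ok(p,t):
    q=[ik([*p,z],rv(t)) for z in(.01,.17)]
    return None if any(x is None for x in q) else abs(q[0][5])+abs(q[1][5])
def job(p,tp,d,td,z,open0,rel,force,free=False):
    """pick at p (closing angle tp), put at d (closing angle td); z = TCP height over support"""
    best=None
    for s in(0,np.pi):
        for s2 in((0,np.pi) if free else (s,)):
            a,b=ok(p,tp+s),ok(d,td+s2)
            if a is not None and b is not None and (best is None or max(a,b)<best[0]):best=(max(a,b),tp+s,td+s2)
    if best is None: print("no IK",ok(p,tp),ok(p,tp+np.pi),ok(d,td),ok(d,td+np.pi));return False
    _,tp,td=best
    manip.move_pose([*p,.13],rv(tp));manip.set_gripper(open0)
    manip.move_linear([*p,z],.15);manip.set_gripper(0,force);manip.dwell(.1)
    w=manip.state()["gripper_width"]
    manip.move_linear([*p,.15],.2);w2=manip.state()["gripper_width"];print("width",w,w2,"j6",best[0])
    if w2<.015:return False
    manip.move_pose([*d,.15],rv(td))
    manip.move_linear([*d,z+.03],.2);manip.move_linear([*d,z+.0045],.05)
    s=manip.state();print("place",s["tool_pos"],s["contact_force"],s["gripper_width"])
    manip.set_gripper(rel);manip.move_linear([*d,.13],.15);print("clock",manip.state()["clock"]);return True
E
python3 - <<'E'
from act import *
np.set_printoptions(precision=4,suppress=True)
a=TR["f"][2]
for p,y in(((.4739,-.0119),-45),((.3682,.3071),45)):
    p=np.array(p);tp=np.arctan2(p[1],p[0])+np.pi/2
    if not job(p,tp,intray("f",-.038,y/1000),a+np.pi/2,.013,.07,.044,25,True):break
import cv2
cv2.imwrite("pics/t1.png",cams.capture("top")["image"])
E
```

```text
width 0.024358029715424757 0.024333534152887852 j6 3.0364919411316578
place [ 0.5522 -0.3428  0.0172] [-0.71    0.38   -0.7516] 0.0243590394966221
clock 9.4583
width 0.024956561461429244 0.024862903226203582 j6 3.037679002426021
place [ 0.5476 -0.2529  0.0172] [-0.3962  1.0284 -1.7776] 0.02454507151449699
clock 19.8583
```

View pics/t1.png

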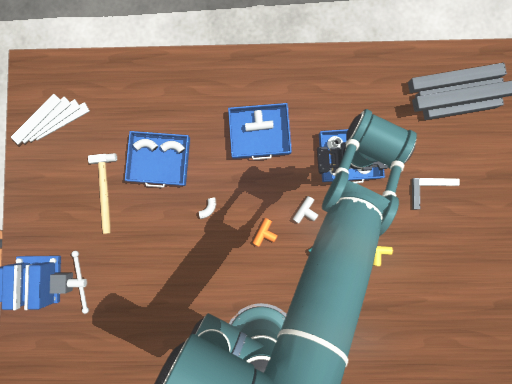

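The first ferrule's spot is empty and so is the second's. Both grips read about 25 mm wide, but the arm hides the ferrule tray. I'll check it after the elbows and tee.

Run:
```python
from act import *
import cv2
np.set_printoptions(precision=4,suppress=True)
a=TR["e"][2]
for p,t,y in(((.3958,-.3032),2.803,-.045),((.4162,.1622),-2.208,.045)):
    if not job(np.array(p),t,intray("e",-.036,y),a,.004,.075,.042,40):break
else:
    t=-2.163;o=np.array((.4127,-.1395))+.030*np.array([np.cos(t),np.sin(t)])
    b=TR["t"][2]
    print(job(o,t+np.pi/2,intray("t",-.020-.030,0),b+np.pi+np.pi/2,.004,.06,.045,60))
s=manip.state();print(s["joint_pos"])
manip.move_pose([.35,-.45,.25],s["tcp_rot"]) if ik([.35,-.45,.25],s["tcp_rot"]) is not None else manip.set_joints([-1.17,.264,1.604,0,1.274,-.037])
for n in("top","scene"):
    c=cams.capture(n);np.savez(n+"2.npz",**c);i=c["image"]
    i=i[85:210,100:400] if n=="top" else i[130:340,100:400]
    cv2.imwrite(f"pics/{n}2.png",cv2.resize(i,None,fx=2.6,fy=2.6,interpolation=cv2.INTER_CUBIC))
print(manip.state()["clock"])
```

```text
no IK None 0.7301189540509241 1.0791672864810176 None
[-0.4739  0.2205  1.8704 -0.      1.0533  1.0469]
21.175
```

View pics/top2.png

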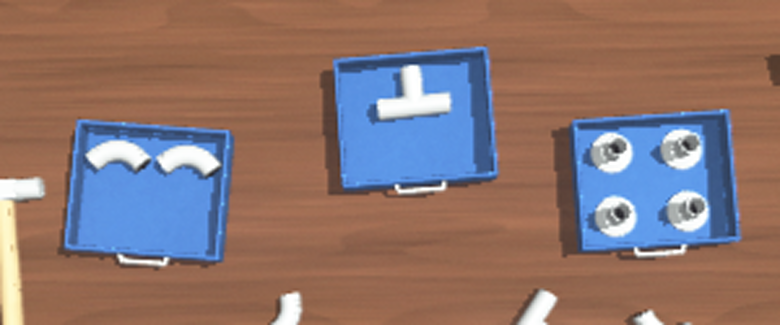

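View pics/scene2.png

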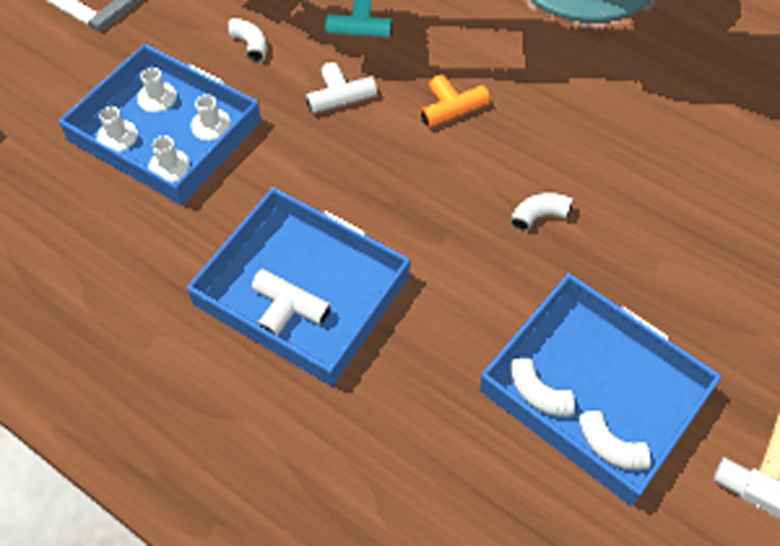

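Both ferrules stand upright in their tray at crop (614,215) and (687,211). No single IK branch covers elbow_b's pick and place, so I'll place it turned by half a turn, which fits as well.

Run:
```python
from act import *
import cv2
np.set_printoptions(precision=4,suppress=True)
a=TR["e"][2]
def elbow(p,t,y):
    p=np.array(p)
    return job(p,t,intray("e",-.036,y),a,.004,.075,.042,40) or job(p,t,intray("e",-.036,y),a+np.pi,.004,.075,.042,40)
r=elbow((.3958,-.3032),2.803,-.046)
r=r and elbow((.4162,.1622),-2.208,.046)
if r:
    t=-2.163;o=np.array((.4127,-.1395))+.030*np.array([np.cos(t),np.sin(t)])
    b=TR["t"][2]
    print(job(o,t+np.pi/2,intray("t",-.020-.030,0),b+np.pi+np.pi/2,.004,.06,.045,60))
s=manip.state()
manip.move_pose([.35,-.45,.25],s["tcp_rot"]) if ik([.35,-.45,.25],s["tcp_rot"]) is not None else manip.set_joints([-1.17,.264,1.604,0,1.274,-.037])
for n in("top","scene"):
    c=cams.capture(n);np.savez(n+"3.npz",**c);i=c["image"]
    i=i[85:250,100:400] if n=="top" else i[130:340,100:400]
    cv2.imwrite(f"pics/{n}3.png",cv2.resize(i,None,fx=2.6,fy=2.6,interpolation=cv2.INTER_CUBIC))
print(manip.state()["clock"])
```

```text
no IK None 0.7301189540509241 1.076388461493286 None
width 0.025049952725705718 0.02519987904520399 j6 1.0763884614932877
place [0.5458 0.2894 0.0082] [ 0.025   0.618  -0.1671] 0.025084364668448288
clock 30.45
width 0.025556555836432612 0.025481748066052513 j6 4.9707087256580955
place [0.5541 0.3808 0.0083] [-0.038  -2.7352 -2.2971] 0.02484639228797499
clock 39.3667
width 0.02387824142463702 0.024322640011713026 j6 2.9282795350973885
place [ 0.6209 -0.003   0.0081] [-0.0396 -0.2044 -1.7936] 0.0241733019022791
clock 48.725
True
50.7667
```

View pics/top3.png

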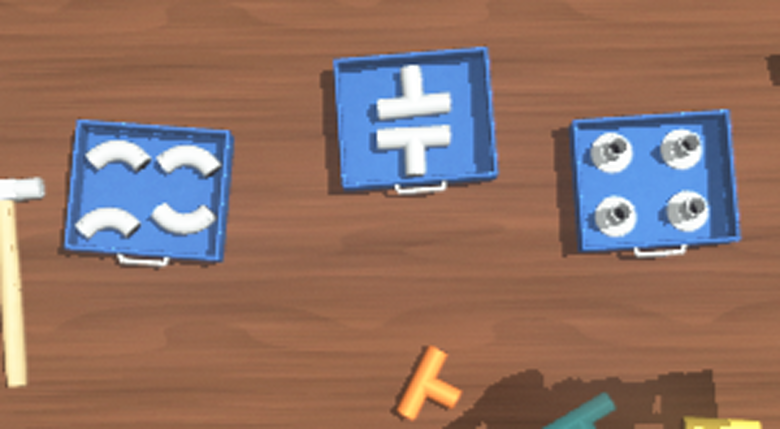

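View pics/scene3.png

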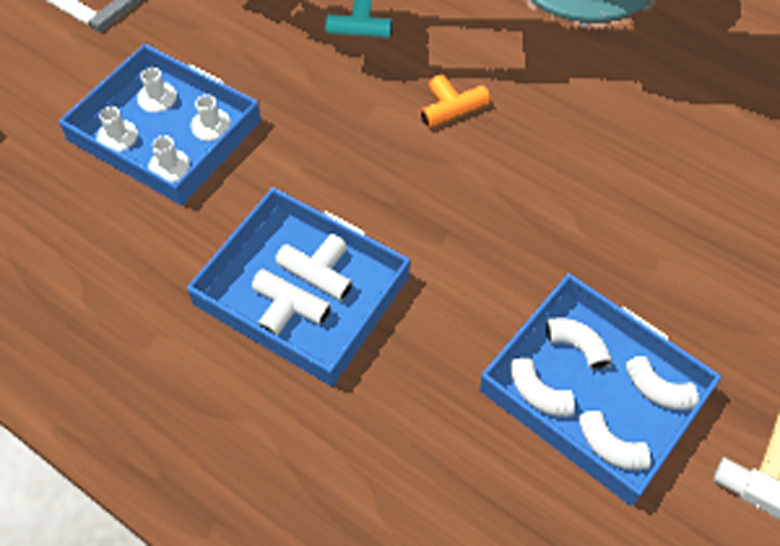

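All five pieces are in their trays, and the arm is clear. The left near elbow (top crop (108,222)) sits close to the wall, so I'll check from depth that it lies flat.

Run:
```python
from vis import *
c=dict(np.load("top3.npz"));m=blobs(c);Rm=R.from_rotvec(c["orientation"]).as_matrix();K=c["intrinsics"]
for n,(u,v) in dict(eL=(108,222),eR=(183,218),eL0=(118,155),eR0=(189,160),tee=(415,140),tee0=(414,105)).items():
    q=pick(c,m,((100+u/2.6)/S,(85+v/2.6)/S));vv,uu=np.nonzero(q);z=c["z_map"][vv,uu]
    P=(np.c_[(uu-K[0,2])/K[0,0]*z,(vv-K[1,2])/K[1,1]*z,z])@Rm.T+c["position"]
    y=P[:,1];e=np.linspace(y.min(),y.max()+1e-6,6)
    print(n,len(z),y.min().round(3),y.max().round(3),[round(float(np.percentile(P[(y>=a)&(y<b),2],90)*1e3),1) for a,b in zip(e,e[1:])])
```

```text
Traceback (most recent call last):
IndexError: index -1 is out of bounds for axis 0 with size 0
```

Run:
```python
from vis import *
c=dict(np.load("top3.npz"));m=blobs(c);Rm=R.from_rotvec(c["orientation"]).as_matrix();K=c["intrinsics"]
for n,(u,v) in dict(eL=(108,222),eR=(183,218),eL0=(118,155),eR0=(189,160),tee=(415,140),tee0=(414,105)).items():
    U,V=int(100+u/2.6),int(85+v/2.6);q=np.zeros_like(m);q[V-7:V+7,U-14:U+14]=m[V-7:V+7,U-14:U+14]
    vv,uu=np.nonzero(q);z=c["z_map"][vv,uu];vv,uu,z=vv[z>0],uu[z>0],z[z>0]
    P=(np.c_[(uu-K[0,2])/K[0,0]*z,(vv-K[1,2])/K[1,1]*z,z])@Rm.T+c["position"]
    y=P[:,1];e=np.linspace(y.min(),y.max()+1e-6,6)
    print(n,len(z),y.min().round(3),y.max().round(3),[round(float(np.percentile(s,85)*1e3),1) if len(s) else None for s in (P[(y>=a)&(y<b),2] for a,b in zip(e,e[1:]))])
```

```text
eL 183 0.346 0.422 [29.9, 29.9, 29.7, 28.8, 29.1]
eR 187 0.25 0.33 [27.5, 28.9, 30.4, 28.3, 28.4]
eL0 181 0.332 0.411 [27.7, 28.0, 29.4, 28.7, 30.0]
eR0 179 0.244 0.322 [30.3, 28.9, 28.2, 29.1, 29.0]
tee 242 -0.043 0.045 [30.0, 28.6, 29.1, 28.4, 29.3]
tee0 245 -0.044 0.044 [29.2, 28.9, 30.6, 28.1, 27.9]
```

All tops are at 28–30 mm, level with the pieces already in the trays, so the elbows and tee lie flat.

```bash
python3 -c "
from cell import order
print(order.close_job())"
```

```text
the job is handed in; nothing more can be done
None
```

I put all five fittings in their own kind's trays, ferrules upright and elbows and tee flat by the camera check, left the hammer and try square alone, and handed the job in at about 51 s; no verdict came back.

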